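# Hang up the checked headband and show the next one to the inspection camera

## Task

The studded headband standing on the white pad has been checked: hang it over the free arm of the display bar and let go. Then take the next headband out of the bamboo tray and hold it up to the inspection camera, crown up, square-on and level in the picture, centred in front of the lens with the middle of the headband 20 cm from the front of the lens; finish while still holding it there in the air. Leave the camera and all the other pieces where they are.

Things in the scene. Friction and masses are not known exactly. Their poses are not given: they have to be found in the camera images.
- checked_band: headband standing on the white pad: rigid black plastic arch, metal studs along its outside; 129 mm wide, 119 high, band 28 mm wide edge to edge, 12 mm thick at the crown, 7 at the feet; 50 to 100 g. Origin midway between the undersides of its feet; x: across the band (arch axis, front and back alike), y: foot to foot, z: up. Crown underside z = 107 mm, top 119; pinch across the 28 mm there
- checked_band_crown (a point): top of the crown of the checked headband, 119 mm above its origin; axes as its body
- next_band: the next headband, alike in every way, standing crown up on the 8 mm thick floor of the bamboo tray, the only headband there. Origin and axes as for the checked one
- next_band_mid (a point): middle of the next headband: on its centre line, 60 mm above its origin; axes as its body
- hung_band: a third, alike headband that already hangs over the other arm of the display bar; leave it
- bar_stand: display T-bar, fixed: wooden foot 150 x 130 x 14 mm, steel post, horizontal round steel bar 14 mm thick, 320 mm long, with 19 mm end balls. Origin: centre of the foot's underside; the bar runs along y, axis at z = 155 mm, top at 162; the post does not rise above it. The -y arm is free, the +y arm carries the hung headband
- free_arm (a point): on top of the bar, at the middle of its free arm, 85 mm from the post; axes as bar_stand
- pad: white pad 150 x 190 x 12 mm, fixed; origin at the centre of its underside
- tray: bamboo tray, fixed, 340 (x) x 240 (y) mm outside, floor 8 mm, side walls 36 mm high and 10 mm thick, ends with cut-out handles 62 mm high; origin at the centre of its underside. Headband, bangle and tin stand in it in a row along x, in any order
- lens (a point): centre of the lens front of the inspection camera (black, ring light 100 mm wide, on a column behind the lens, head tilted down 0.25 to 0.55 rad). It looks along this frame's -x; y lies level (across the picture), z is the picture's up. Show the headband with its middle at x = -200 mm, y = z = 0 here, arch axis (its x) along x, feet line (its y) along y
- bangle: steel bangle, 72 mm outside, 12 mm high, lying in the tray; bystander
- tin: round aluminium tin with lid, 54 mm across, 22 mm high, in the tray; bystander
- pliers: pliers with red handles, 150 mm long, lying on the table; bystander
- spool: copper wire spool, 56 mm across, 36 mm high; bystander
- bead_box: clear open box 100 x 75 x 40 mm with dark beads; bystander
- glue_jar: amber jar, 48 mm across, 60 mm high; bystander
Things that resemble listed ones, but are neither listed nor needed, are in the scene too. Leave any yellow look-alike of the checked_band alone.

How it is judged:
By the outcome, as a careful person would: the job done as asked, in the order asked, and still so for the second after the job is handed in, while the arm keeps its last pose, push and grip.
It also fails if it takes over 61 s, if anything falls off the work surface, if the arm or the gripper's body presses on something with over 40 N, if the wrist force passes 120 N, or if a joint passes its speed limit or range.

## Robot

A 6-joint arm with a two-finger parallel gripper is mounted at the origin on the work surface. World frame = base frame: x ahead of the robot, y to its left, z up, the work surface at z = 0. Lengths are in m, angles in rad, forces in N, time in s.
With the tool pointing down it reaches from about 0.275 to 0.75 m from the base axis. Payload 10.2 kg.
Tool frame: the origin (TCP) lies midway between the tips of the shut fingers; the grasp point (between the pads) lies 19 mm behind it (r.grip_point_offset is the distance from the TCP to the grasp point, in m); z points along the fingers, y is the line along which they close (so a half turn about z gives the same grasp; the last joint's range is limited). The gripper opens to 85 mm and grips with 20 to 120 N. Pads are 22 mm wide; open, the fingers measure 114 mm over their backs; the gripper's body (76 mm by 85 mm) begins 54 mm behind the grasp point. The pads swing forward as they close: fully open they stand 13 mm farther back than shut.
Start: joints at [0.97, 0.313, 1.498, -0, 1.331, -0.223], TCP at [0.194, 0.488, 0.231] pointing down, gripper open.
Joint ranges: [-2.94, 2.94], [-0.97, 2.17], [0.19, 2.56], [-1.23, 4.37], [0.02, 3.11], [-2.88, 2.88]. Speed limits (rad/s): [2.39, 2.39, 3.01, 3.14, 3.14, 3.14].

## Interface

Orientations are given as a 3x3 rotation matrix whose columns are the frame's x, y, z axes.
In Python, from workcell import r, eyes, spotter gives the robot as it stands. Calls block until the motion is done:
- r.goto(position, orientation): joint-space move of the TCP to a pose.
- r.move_linear(position, v=0.15, rot=None): straight line of the TCP; rot=None keeps the orientation; v is the mean speed in m/s.
- r.move_j(angles): joint-space move.
- r.open_gripper() and r.grasp(): open the fingers fully, or close them until they stop; the grip force is fixed at half the most.
- r.sleep(seconds).
- r.ik(position, orientation): joint angles nearest the present ones, or None.
- eyes.snapshot(name): name is "side" or "top" or "wrist"; returns the picture (420x560x3 uint8, blue, green, red); there is no depth.
- eyes.camera_params(name): a dict with "fovy" (degrees; the focal length in pixels is half the picture's height over the tangent of half this angle, whatever the lens; pixels are square), "cx", "cy" (the principal point, pixels), "pose" (4x4, takes a point from camera to world coordinates). Camera axes: x right, y up, looking along -z (the intrinsics and any distortion apply to the point x, -y, -z); pixel columns grow to the right and rows downward; lengths in m; the calibration is good to about 2 mm. The wrist camera is an equidistant fisheye: a pixel r from the principal point sees the ray r / f radians off the axis. A picture is of the moment at which its call begins: read the wrist's pose just before it. camera_params takes no time and is no camera call; for the wrist camera it gives the pose at the moment of the call.
A pose or a line that the arm cannot do raises r.MotionError and nothing moves.
- r.job_done(): hands the job in; it is judged then, once.
Trained networks look in the newest picture that a camera, given by its name, has taken for a name from the list of things; names that differ only in an ending like _2 or _b are one class to them, and where a whole thing is asked for, a point or a joint stands for the part that bears it (a point fixed in the world has none). Each returns a list of dicts, best first, with "p" (0 to 1); they miss things now and then, are a little off and sometimes report something else, mostly with a low value. They report only what shows in the picture. A call takes as long as a camera call. They do not tell look-alikes from the thing itself.
- spotter.spot_in(name, camera): "at" ([x, y, z] in m, in world coordinates, good to about 4 mm: the middle of the surface that is visible of it).
- spotter.trace(name, camera): "pixels" (420x560 bool, what is visible of it).
Readings, each from a call of its own:
- r.current_t(): time.
- r.current_joints(): joint angles.
- r.current_qvel(): joint speeds.
- r.current_joint_torque(): joint torques, N m.
- r.current_position(): TCP position.
- r.current_ee_rot(): TCP orientation.
- r.current_ft_force(): force on the tool from outside, world axes, zero at the start.
- r.current_moment(): the same for the moment, N m.
- r.current_gripper_width(): finger opening in m.
- r.current_finger_force(): force on a finger pad.
Only numpy, scipy, OpenCV 4.12 (cv2) and the standard library are available. Lean on these libraries where they do the work, as an engineer would, in place of code of your own. Each camera call takes 0.05 s, during which the arm holds its last target. There are 200 camera calls.

## Working session

There is one attempt and no reset: what is moved stays moved. The work goes in short steps, each a Python script; the robot and the scene stay as the last script left them, time stands still between calls to the robot, and variables do not carry over. Pictures are saved under pics/ and viewed, at most 10 in all, crops included, and the job is handed in when it is done.

```bash
mkdir -p pics; ls; python3 - <<'E'
from workcell import r, eyes, spotter
import cv2, numpy as np
np.set_printoptions(precision=4,suppress=True)
for c in ("top","side"):
    im=eyes.snapshot(c); cv2.imwrite(f"pics/{c}0.png",im)
    p=eyes.camera_params(c); print(c,p['fovy'],p['cx'],p['cy'],{k:v for k,v in p.items() if k not in('fovy','cx','cy','pose')}); print(p['pose'])
    for n in ("checked_band","bar_stand","pad","tray","lens","bangle","tin","pliers","spool","bead_box","glue_jar"):
        try: print(n,[(np.round(d['at'],3).tolist(),round(d['p'],2)) for d in spotter.spot_in(n,c)])
        except Exception as e: print(n,e)
print(r.current_t(), r.grip_point_offset)
E
```

```text
pics
top 51.57381075736526 281.55857160864855 209.70900408744677 {}
[[ 0.0258  0.9959 -0.0862  0.3995]
 [-0.9996  0.0247 -0.0142  0.0561]
 [-0.012   0.0865  0.9962  1.272 ]
 [ 0.      0.      0.      1.    ]]
checked_band [([0.458, 0.004, 0.125], 0.97), ([0.212, 0.268, 0.112], 0.89)]
bar_stand [([0.461, 0.336, 0.016], 0.72)]
pad [([0.487, -0.013, 0.014], 0.82)]
tray [([0.476, -0.293, 0.014], 0.75), ([0.49, -0.25, 0.114], 0.57), ([0.457, 0.003, 0.124], 0.28)]
lens [([0.812, -0.055, 0.371], 0.92), ([0.431, 0.411, 0.164], 0.66)]
bangle [([0.406, -0.288, 0.019], 0.73), ([0.81, -0.055, 0.369], 0.66), ([0.429, 0.41, 0.163], 0.24)]
tin [([0.567, -0.248, 0.029], 0.81)]
pliers [([0.638, -0.038, 0.019], 0.6)]
spool [([0.379, 0.182, 0.037], 0.8)]
bead_box [([0.69, 0.151, 0.016], 0.58)]
glue_jar [([0.695, -0.122, 0.059], 0.65), ([0.461, 0.336, 0.016], 0.52)]
side 48.177835606974824 287.32662871562684 209.40190041904722 {}
[[ 0.9756  0.1386 -0.1701  0.2649]
 [-0.2183  0.537  -0.8148 -0.9655]
 [-0.0216  0.8321  0.5542  0.9134]
 [ 0.      0.      0.      1.    ]]
checked_band [([0.214, 0.266, 0.084], 0.88), ([0.454, -0.045, 0.091], 0.61)]
bar_stand [([0.465, 0.332, 0.014], 0.89), ([0.489, -0.3, 0.095], 0.4)]
pad [([0.484, -0.03, 0.011], 0.86)]
tray [([0.478, -0.308, 0.007], 0.68)]
lens [([0.808, -0.085, 0.351], 0.79)]
bangle [([0.406, -0.29, 0.021], 0.6), ([0.456, -0.043, 0.091], 0.53)]
tin [([0.454, -0.045, 0.093], 0.63), ([0.569, -0.26, 0.028], 0.56), ([0.694, -0.142, 0.038], 0.18)]
pliers [([0.64, -0.049, 0.01], 0.81)]
spool [([0.371, 0.17, 0.035], 0.83)]
bead_box [([0.688, 0.144, 0.02], 0.64)]
glue_jar [([0.696, -0.144, 0.037], 0.6)]
1.2 0.0187
```

View pics/top0.png

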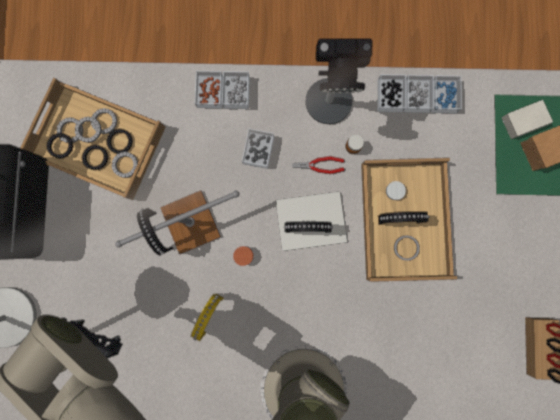

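View pics/side0.png

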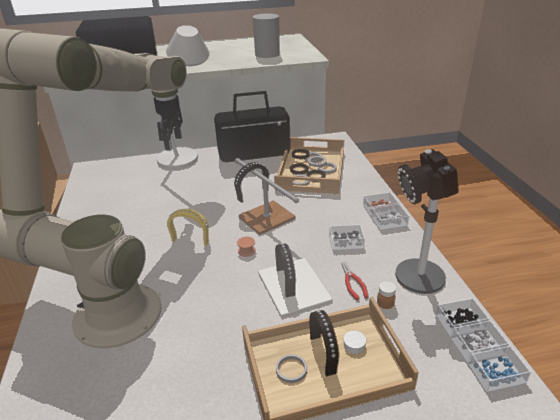

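Top view: the candidates for the headband are black and studded on the white pad at (308,227), yellow at (207,317), in the tray at (403,217), hung on the bar at (152,232), with further look-alikes in the other tray. I choose (308,227). The free bar arm ends at (237,195). The camera's ring light is near (342,88). Next I make a close crop and fit the poses.

```bash
cat > h.py <<'E'
from workcell import r, eyes, spotter
import cv2, numpy as np
from scipy.optimize import minimize, least_squares
np.set_printoptions(precision=4,suppress=True)
def proj(P,p,fish=False):
    P=np.atleast_2d(P); T=np.linalg.inv(p['pose']); c=P@T[:3,:3].T+T[:3,3]
    f=210/np.tan(np.radians(p['fovy'])/2); x,y,z=c[:,0],-c[:,1],-c[:,2]
    if fish:
        h=np.hypot(x,y)+1e-12; s=np.arctan2(h,z)/h
    else: s=1/z
    return np.c_[p['cx']+f*x*s,p['cy']+f*y*s]
def ray(uv,p,fish=False):
    uv=np.atleast_2d(uv).astype(float); f=210/np.tan(np.radians(p['fovy'])/2)
    d=(uv-[p['cx'],p['cy']])/f
    if fish:
        h=np.linalg.norm(d,axis=1,keepdims=True)+1e-12; v=np.c_[d*np.sin(h)/h,np.cos(h)]
    else: v=np.c_[d,np.ones(len(d))]
    return p['pose'][:3,3],(v*[1,-1,-1])@p['pose'][:3,:3].T
def onz(uv,p,z,fish=False):
    o,v=ray(uv,p,fish); return o+v*((z-o[2])/v[:,2])[:,None]
def arch(n=40):
    a=np.linspace(0,np.pi,n); out=np.r_[[[64.5,0]],np.c_[64.5*np.cos(a),54.5+64.5*np.sin(a)],[[-64.5,0]]]
    inn=np.r_[[[57.5,0]],np.c_[57.5*np.cos(a),54.5+52.5*np.sin(a)],[[-57.5,0]]]
    return out/1000,inn/1000
O,I=arch()
def render(pose,views):   # pose 4x4 band->world
    ms=[]
    for p,fish in views:
        m=np.zeros((420,560),np.uint8)
        V=[np.c_[np.full(len(A),x),A]@pose[:3,:3].T+pose[:3,3] for A in(O,I) for x in(.014,-.014)]
        q=[np.round(proj(v,p,fish)*16).astype(np.int32) for v in V]
        for i in range(len(O)-1):
            for a,b in((0,1),(2,3),(0,2),(1,3)):
                cv2.fillConvexPoly(m,np.array([q[a][i],q[a][i+1],q[b][i+1],q[b][i]]),1,cv2.LINE_8,4)
        ms.append(m>0)
    return ms
def yawpose(x,y,z,w):
    T=np.eye(4); c,s=np.cos(w),np.sin(w); T[:2,:2]=[[c,-s],[s,c]]; T[:3,3]=x,y,z; return T
def fit(x0,z,masks,views):
    def cost(v):
        R=render(yawpose(v[0]/100,v[1]/100,z,v[2]/10),views)
        return sum(1-(a&b).sum()/max(1,(a|b).sum()) for a,b in zip(R,masks))/len(masks)
    s0=np.array([x0[0]*100,x0[1]*100,x0[2]*10])
    o=minimize(cost,s0,method='Nelder-Mead',options=dict(initial_simplex=np.vstack([s0,s0+[1,0,0],s0+[0,1,0],s0+[0,0,1]]),xatol=.005,fatol=1e-4))
    return o.x/[100,100,10],1-o.fun
def down(w):  # tool down, tool y along heading w
    y=np.array([np.cos(w),np.sin(w),0]); z=np.array([0,0,-1.]); return np.c_[np.cross(y,z),y,z]
E
python3 - <<'E'
from h import *
pp=eyes.camera_params('wrist'); print('wrist',pp['fovy'],pp['cx'],pp['cy']);print(pp['pose'])
T=np.eye(4);T[:3,:3]=r.current_ee_rot();T[:3,3]=r.current_position();print('cam in tool\n',np.linalg.inv(T)@pp['pose'])
pt,ps=eyes.camera_params('top'),eyes.camera_params('side')
print('bar ends',onz([[120,243],[237,195]],pt,.155))
it,is_=cv2.imread('pics/top0.png'),cv2.imread('pics/side0.png')
tm=spotter.trace('checked_band','top'); sm=spotter.trace('checked_band','side')
for nm,ut,us,z in(('checked',(308,227),(286,270),.012),('next',(403,217),(324,340),.008)):
    def pick(L,u): return min(L,key=lambda d:np.linalg.norm(np.argwhere(d['pixels']).mean(0)[::-1]-u))
    L1=tm+(spotter.trace('next_band','top') if nm=='next' else []); L2=sm+(spotter.trace('next_band','side') if nm=='next' else [])
    a,b=pick(L1,ut),pick(L2,us)
    print(nm,[(d['p'],np.argwhere(d['pixels']).mean(0)[::-1].round(),d['pixels'].sum()) for d in(a,b)])
    x0=onz([ut],pt,.12)[0]; x0[2]=0
    A,B=a['pixels'],b['pixels']
    print(fit(x0,z,[A,B],[(pt,0),(ps,0)]),fit(x0,z,[A],[(pt,0)]),fit(x0,z,[B],[(ps,0)]))
for c,im in(('top',it),('side',is_)):
    for d in spotter.trace('lens',c): print('lens',c,d['p'],d['pixels'].sum(),np.argwhere(d['pixels']).min(0),np.argwhere(d['pixels']).max(0))
def cr(im,x,y,w,h): return cv2.resize(im[y:y+h,x:x+w],(400,300),interpolation=cv2.INTER_CUBIC)
cv2.imwrite('pics/crop1.png',np.vstack([np.hstack([cr(it,275,185,80,60),cr(is_,250,230,80,60)]),np.hstack([cr(it,300,30,93,70),cr(is_,380,140,93,70)])]))
print(r.current_t())
E
```

```text
wrist 65.70646984690485 277.71574073152726 215.48967953499866
[[ 0.3702 -0.8912 -0.262   0.1262]
 [ 0.929   0.3551  0.1046  0.5145]
 [-0.0002 -0.2821  0.9594  0.3739]
 [ 0.      0.      0.      1.    ]]
cam in tool
 [[-0.0014  0.9594  0.2821  0.0725]
 [ 1.      0.0013  0.0006 -0.0003]
 [ 0.0002  0.2821 -0.9594 -0.1426]
 [ 0.      0.      0.      1.    ]]
bar ends [[0.3999 0.4856 0.155 ]
 [0.5315 0.1884 0.155 ]]
checked [(0.68, array([308., 226.]), np.int64(537)), (0.93, array([286., 268.]), np.int64(758))]
(array([ 0.4557,  0.0012, -0.0016]), np.float64(0.8973878862166618)) (array([ 0.4568, -0.0013,  0.0215]), np.float64(0.9232111692844677)) (array([ 0.4556,  0.0017, -0.0055]), np.float64(0.9249061326658323))
next [(0.68, array([308., 226.]), np.int64(537)), (0.97, array([325., 339.]), np.int64(1077))]
(array([ 0.489 , -0.2606,  0.0185]), np.float64(0.43656093489148584)) (array([ 0.4878, -0.2495,  0.    ]), np.float64(0.0)) (array([ 0.489 , -0.2606,  0.0185]), np.float64(0.8731218697829716))
lens top 0.68 2464 [ 37 316] [ 92 372]
lens side 0.9 2117 [150 398] [203 458]
lens side 0.58 294 [237 237] [256 256]
1.5
```

View pics/crop1.png

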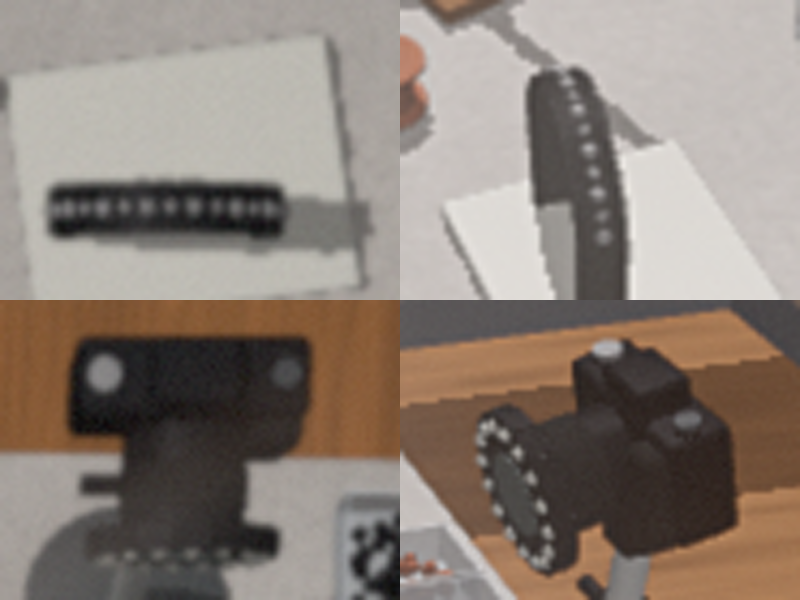

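Crop: the thing on the pad at (308,227) in the top view is black with silver studs, so it is the right headband. The ring light's LEDs show at about (343,88) in top and (399,175) in side. The fits agree to 3 mm, so I move.

```bash
python3 - <<'E'
from h import *
def bestdown(pos,w):
    c=[(np.abs(q-r.current_joints()).max(),k,q) for k in(0,1) if (q:=r.ik(pos,down(w+k*np.pi))) is not None and abs(q[5])<2.8]
    return down(w+min(c)[1]*np.pi),min(c)[2]
p0=np.array([.4557,.0005,.118])
R,q=bestdown(p0,0.0); print(q,R[:,1])
for w in(2.0,2.0+np.pi): print('hang ik',w,r.ik([.50,.259,.17],down(w)))
r.goto(p0+[0,0,.10],R)
p=eyes.camera_params('wrist'); im=eyes.snapshot('wrist'); cv2.imwrite('pics/w1.png',im)
L=spotter.trace('checked_band','wrist'); print([(d['p'],d['pixels'].sum()) for d in L], r.current_t())
m=[d['pixels'] for d in L]
for k in m[:2]: print(fit([.4557,.0005,0],.012,[k],[(p,1)]))
E
```

```text
[-0.257   0.2948  1.8481 -0.      0.9988 -0.257 ] [1. 0. 0.]
hang ik 2.0 [ 0.2699  0.4483  1.4685 -0.      1.2247 -1.7301]
hang ik 5.141592653589793 [ 0.2699  0.4483  1.4685 -0.      1.2247  1.4115]
[(0.89, np.int64(5216))] 3.5917
(array([ 0.4555, -0.0011,  0.0252]), np.float64(0.9719819481007897))
```

View pics/w1.png

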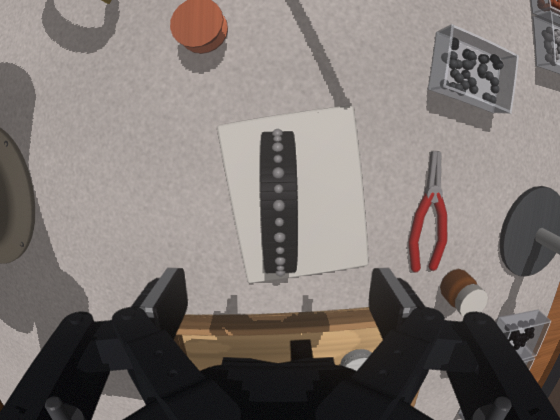

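Wrist view: the headband's crown line runs at x≈279 from (278,130) to (281,272), clear of the pliers and spool. The fit (0.4555, -0.001, yaw 0.025, IoU 0.97) agrees with the fixed cameras. Grasping now.

```bash
python3 - <<'E'
from h import *
R=down(0.02); p0=np.array([.4556,-.0005,.118])
r.move_linear(p0,v=.12,rot=R); r.grasp(); print('w',r.current_gripper_width(),r.current_finger_force(),r.current_ft_force())
r.move_linear(p0+[0,0,.205],v=.2); print('w',r.current_gripper_width(),r.current_t())
q=[r.ik([.50,.259,.323],down(w)) for w in(2.0,2.0+np.pi)]; j=r.current_joints(); print(j,q)
k=min(range(2),key=lambda i:abs(q[i]-j).max()); r.goto([.50,.259,.323],down(2.0+k*np.pi))
print(k,r.current_position(),r.current_t())
p=eyes.camera_params('wrist'); np.save('w2.npy',p['pose']); im=eyes.snapshot('wrist'); cv2.imwrite('pics/w2.png',im)
E
```

```text
w 0.026307102224826594 59.72112326970091 [0.1475 0.2844 4.157 ]
w 0.026328453324254274 6.3167
[-0.2593  0.1048  1.5205 -0.      1.5185 -0.2793] [array([ 0.2699,  0.3561,  1.203 , -0.    ,  1.5825, -1.7301]), array([ 0.2699,  0.3561,  1.203 , -0.    ,  1.5825,  1.4115])]
0 [0.5001 0.2584 0.3227] 7.625
```

View pics/w2.png

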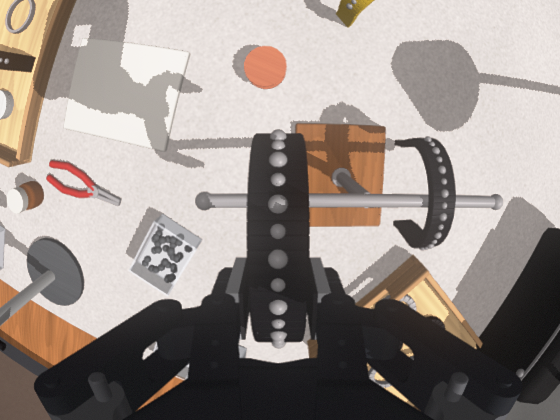

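Wrist view: the headband is held at its crown between the fingers (pads at y≈280). The free arm's ball is at (205,201), the far ball at (497,202), and the hung headband is at x≈435. I convert the balls to world coordinates and cross-check them against the top view.

```bash
python3 - <<'E'
from h import *
p=eyes.camera_params('wrist')
g=cv2.cvtColor(cv2.imread('pics/w2.png'),cv2.COLOR_BGR2GRAY)
E=onz([[205,201],[497,202]],p,.155,1); d=E[1]-E[0]; print(E,np.linalg.norm(d),np.arctan2(d[1],d[0]),E.mean(0))
b=E.mean(0); u=d/np.linalg.norm(d); print('free',b-.085*u)
Et=onz([[120,243],[237,195]],eyes.camera_params('top'),.155); print('top free',Et.mean(0)+.085*(Et[1]-Et[0])/np.linalg.norm(Et[1]-Et[0]))
# band crown line vs bar in picture: bar edge rows
for x in(215,225,235,320,385,400,465,480):
    print(x, np.round(g[185:220,x].astype(int)).tolist())
E
```

```text
[[0.5334 0.1939 0.155 ]
 [0.3968 0.4921 0.155 ]] 0.32799009019590725 2.0002474743814584 [0.4651 0.343  0.155 ]
free [0.5005 0.2657 0.155 ]
top free [0.5001 0.2593 0.155 ]
215 [229, 230, 231, 232, 229, 228, 229, 229, 186, 128, 121, 138, 153, 168, 179, 186, 188, 184, 182, 181, 173, 156, 143, 222, 225, 227, 226, 223, 220, 219, 221, 227, 227, 222, 221]
225 [226, 229, 230, 229, 227, 227, 231, 234, 188, 125, 122, 139, 155, 169, 182, 187, 186, 184, 182, 180, 175, 162, 166, 220, 222, 222, 223, 223, 222, 224, 225, 222, 223, 225, 222]
235 [223, 219, 216, 222, 228, 230, 231, 229, 176, 121, 122, 141, 156, 169, 181, 186, 187, 183, 182, 179, 173, 158, 166, 227, 227, 223, 224, 226, 228, 233, 234, 230, 226, 222, 217]
320 [123, 122, 124, 123, 122, 123, 126, 132, 107, 106, 122, 141, 154, 167, 178, 185, 186, 184, 178, 176, 166, 149, 126, 134, 135, 134, 135, 135, 135, 135, 135, 133, 136, 135, 135]
385 [228, 228, 226, 225, 225, 228, 234, 234, 221, 118, 118, 139, 156, 167, 175, 183, 199, 206, 193, 179, 170, 157, 188, 223, 225, 226, 229, 230, 225, 226, 226, 228, 225, 224, 224]
400 [230, 230, 229, 228, 228, 226, 226, 227, 194, 121, 115, 136, 155, 166, 173, 182, 196, 211, 198, 181, 168, 160, 202, 227, 227, 225, 225, 229, 228, 224, 224, 226, 228, 229, 217]
465 [223, 224, 227, 227, 224, 223, 225, 225, 226, 218, 146, 116, 135, 153, 166, 175, 184, 206, 212, 191, 177, 162, 166, 229, 228, 226, 225, 225, 228, 229, 228, 229, 229, 227, 228]
480 [230, 229, 230, 229, 229, 228, 229, 231, 230, 228, 176, 114, 128, 148, 164, 172, 179, 198, 214, 195, 179, 165, 164, 225, 231, 231, 231, 229, 227, 228, 233, 232, 232, 233, 231]
```

```bash
python3 - <<'E'
from h import *
P=np.array([.5003,.262,.323]); R=r.current_ee_rot()
r.move_linear([.5003,.262,.169],v=.15)
r.sleep(.15); f0=r.current_ft_force()[2]; z=.169; print(f0)
while z>.1575:
    z-=.0015; r.move_linear([.5003,.262,z],v=.03); f=r.current_ft_force()[2]
    print(round(z,4),round(f-f0,2),r.current_gripper_width())
    if f-f0>2.5: break
im=eyes.snapshot('side'); cv2.imwrite('pics/s3.png',cv2.resize(im[120:260,180:340],(640,560),interpolation=cv2.INTER_CUBIC)); print(r.current_t())
E
```

```text
-0.187466146129723
0.1675 -0.54 0.026053399255026533
0.166 -1.01 0.026382992123713575
0.1645 -0.56 0.026294424584494058
0.163 -0.86 0.026306859016789183
0.1615 2.83 0.02601449099415942
10.3
```

View pics/s3.png

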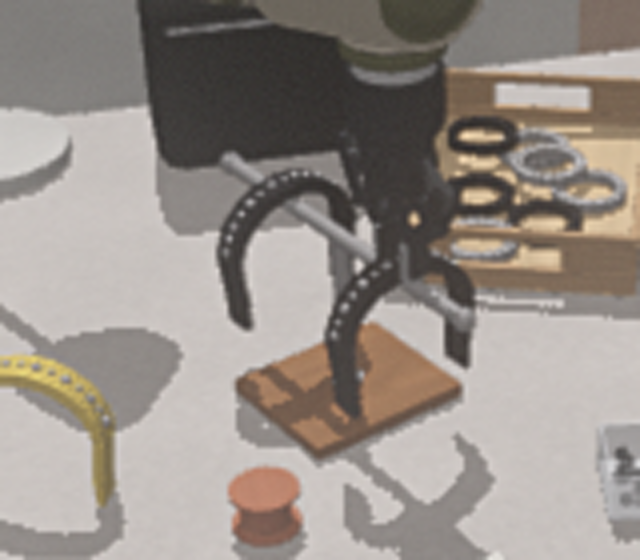

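Side crop: the headband straddles the free arm, feet on both sides of the bar, and contact was felt at TCP z = 0.1615, as expected. I release it, back off and look at the lens.

```bash
python3 - <<'E'
from h import *
r.open_gripper(); r.move_linear([.5003,.262,.30],v=.2); print(r.current_t())
def R_(a):
    z=np.array([np.cos(a),0,-np.sin(a)]); y=np.array([0,-1.,0]); return np.c_[np.cross(y,z),y,z]
done=0
for a in(.26,.4,.1,.55):
    for x in(.55,.5,.6,.45):
        for zz in(.36,.40,.32):
            if not done and (q:=r.ik([x,-.05,zz],R_(a))) is not None:
                print(a,x,zz,q,r.current_joints()); done=1
                if np.abs(q-r.current_joints()).max()<3: r.goto([x,-.05,zz],R_(a))
p=eyes.camera_params('wrist'); im=eyes.snapshot('wrist'); cv2.imwrite('pics/w4.png',im); np.save('w4.npy',p['pose'])
im=eyes.snapshot('side'); cv2.imwrite('pics/s4.png',im); im2=eyes.snapshot('top'); cv2.imwrite('pics/t4.png',im2)
print(r.current_t())
E
```

```text
11.75
0.26 0.55 0.36 [-0.5514 -0.1245  2.1546  1.8304  0.5514 -0.4591] [ 0.275   0.3671  1.2491 -0.      1.5276 -1.725 ]
13.5083
```

View pics/w4.png

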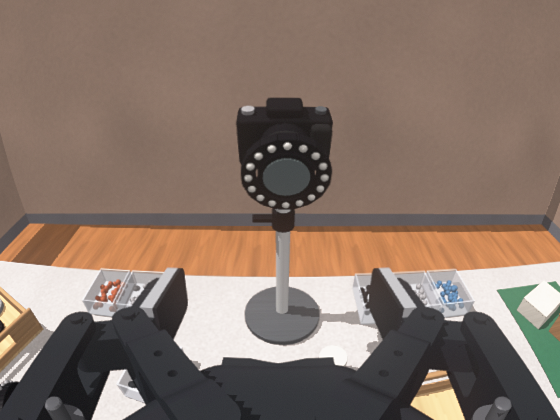

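Wrist view: the inspection camera faces us, ring of 14 or so LEDs around (287,176), lens glass in the middle. I fit a 3D circle to the LEDs seen in three views.

```bash
cat > lens.py <<'E'
from h import *
def leds(im,roi,th):
    x0,y0,x1,y1=roi; g=im[y0:y1,x0:x1].astype(float).min(2)
    n,l,s,c=cv2.connectedComponentsWithStats((g>th).astype(np.uint8))
    out=[]
    for i in range(1,n):
        if 1<=s[i,4]<=90:
            w=(g-th+1)*(l==i); yy,xx=np.mgrid[:g.shape[0],:g.shape[1]]; out.append([(xx*w).sum()/w.sum()+x0,(yy*w).sum()/w.sum()+y0,s[i,4]])
    return np.array(out)
W=eyes.camera_params('wrist').copy(); W['pose']=np.load('w4.npy'); S=eyes.camera_params('side'); T=eyes.camera_params('top')
wi,si,ti=[cv2.imread(f'pics/{n}4.png') for n in 'wst']
E
python3 - <<'E'
from lens import *
a=leds(wi,(238,138,336,212),150); b=leds(si,(396,158,426,206),110); c=leds(ti,(318,80,366,94),85)
print(len(a),a.round(1).tolist());print(len(b),b.round(1).tolist());print(len(c),c.round(1).tolist())
v=np.vstack([np.hstack([cv2.resize(si[130:220,370:490],(400,300),interpolation=2),cv2.resize(ti[70:115,310:370],(400,300),interpolation=2)]),
 np.hstack([cv2.resize(si[140:260,190:350],(400,300),interpolation=2),cv2.resize(ti[170:282,100:250],(400,300),interpolation=2)])])
cv2.imwrite('pics/m5.png',v)
E
```

```text
16 [[286.5, 144.3, 25.0], [270.6, 147.0, 25.0], [303.5, 146.9, 16.0], [257.5, 154.5, 22.0], [316.1, 153.9, 13.0], [248.9, 165.1, 22.0], [323.5, 164.6, 12.0], [324.8, 176.3, 11.0], [247.1, 177.0, 17.0], [251.7, 187.4, 14.0], [320.6, 187.2, 11.0], [260.2, 196.1, 15.0], [311.7, 195.9, 13.0], [272.0, 201.8, 13.0], [299.6, 201.7, 12.0], [285.8, 203.7, 12.0]]
11 [[400.7, 170.3, 19.0], [406.8, 175.1, 4.0], [398.5, 177.0, 4.0], [409.9, 181.1, 4.0], [400.0, 182.4, 2.0], [412.4, 187.8, 4.0], [402.3, 188.6, 4.0], [405.1, 194.0, 5.0], [413.8, 193.6, 5.0], [398.5, 201.8, 48.0], [411.6, 199.5, 16.0]]
7 [[324.2, 89.1, 89.0], [326.0, 80.0, 1.0], [336.4, 88.9, 8.0], [344.1, 88.7, 5.0], [351.6, 89.0, 2.0], [339.5, 92.4, 4.0], [346.6, 92.1, 3.0]]
```

View pics/m5.png

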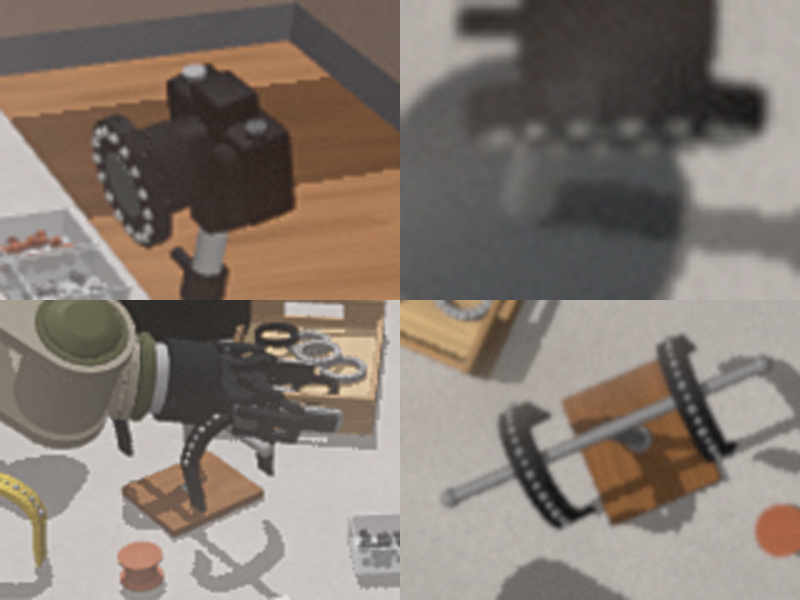

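Montage: the headband hangs over the middle of the free arm (bottom right, crossing the bar at about (695,395)), and the gripper is clear of it. The side view shows 10 LEDs. Now the lens fit.

```bash
cat >> lens.py <<'E'
def frame(yaw,t):
    c,s=np.cos(yaw),np.sin(yaw); x=np.array([c*np.cos(t),s*np.cos(t),np.sin(t)]); y=np.array([-s,c,0]); return np.c_[x,y,np.cross(x,y)]
E
python3 - <<'E'
from lens import *
a=leds(wi,(238,138,336,212),150)[:,:2]
b=leds(si,(396,158,426,206),110); b=b[(b[:,2]<10)][:,:2]
c=leds(ti,(318,80,366,94),85); c=c[(c[:,2]<10)&(c[:,2]>1)][:,:2]
k=np.arange(16)*np.pi/8
def pts(v): return v[:3]+v[5]*(np.c_[0*k,np.cos(k),np.sin(k)]@frame(v[3],v[4]).T)
def res(v,use,sep=False):
    P=pts(v); o=[]
    for z,p,f,w,on in((a,W,1,1,1),(b,S,0,1,use[0]),(c,T,0,.7,use[1])):
        if on:
            q=proj(P,p,f); d=z[:,None]-q[None]; i=np.hypot(d[...,0],d[...,1]).argmin(1); o.append(w*d[np.arange(len(z)),i])
    return o if sep else np.concatenate(o).ravel()
# the column is vertical & camera axis sign: lens x points from scene to camera? it looks along -x => x points away from scene
for use,fixr in(((1,1),0),((1,0),0),((0,0),.0425),((0,1),0)):
    best=None
    for t in(.25,.4,.55):
        v0=np.array([.79,-.06,.36,0,t,.043])
        f=(lambda u:res(np.r_[u,fixr],use)) if fixr else (lambda u:res(u,use))
        o=least_squares(f,v0[:5] if fixr else v0,x_scale=[.01,.01,.01,.1,.1]+([] if fixr else [.01]),loss='soft_l1')
        if best is None or o.cost<best.cost: best=o
    v=np.r_[best.x,fixr] if fixr else best.x
    print(use,v,best.cost,[(np.abs(x).mean().round(2),x.mean(0).round(2)) for x in res(v,(1,1),True)])
    if use==(1,1): np.save('lens.npy',v); print('band mid',v[:3]-.2*frame(v[3],v[4])[:,0])
# outer ring width check
g=cv2.cvtColor(wi,cv2.COLOR_BGR2GRAY); print(g[176,232:250].tolist(),g[176,322:340].tolist())
E
```

```text
(1, 1) [ 0.7529 -0.0591  0.3194  0.0149  0.2751  0.0424] 2.214154189485611 [(np.float64(0.24), array([ 0.03, -0.01])), (np.float64(0.17), array([-0.2 ,  0.08])), (np.float64(0.26), array([-0.11, -0.42]))]
band mid [ 0.5605 -0.062   0.2651]
(1, 0) [ 0.7525 -0.0591  0.3196  0.0157  0.2786  0.0424] 1.564367976544356 [(np.float64(0.23), array([ 0.  , -0.03])), (np.float64(0.14), array([-0.04,  0.12])), (np.float64(0.33), array([-0.12, -0.55]))]
(0, 0) [ 0.7528 -0.0591  0.3195  0.0113  0.2822  0.0425] 1.292927602640586 [(np.float64(0.22), array([0.01, 0.  ])), (np.float64(0.18), array([-0.18,  0.09])), (np.float64(0.29), array([-0.11, -0.46]))]
(0, 1) [ 0.7547 -0.0592  0.3187  0.011   0.2786  0.0427] 1.4328751499753731 [(np.float64(0.23), array([ 0.02, -0.  ])), (np.float64(0.5), array([-0.83, -0.11])), (np.float64(0.14), array([-0.1 ,  0.01]))]
[118, 119, 120, 120, 121, 120, 121, 119, 101, 59, 35, 40, 95, 149, 169, 175, 180, 176] [152, 164, 176, 179, 176, 156, 105, 42, 37, 82, 111, 117, 117, 116, 116, 114, 115, 115]
```

The lens fit is consistent: centre (0.753, -0.059, 0.319), tilt 0.28, LED radius 42 mm. Next is the tray headband.

```bash
python3 - <<'E'
from h import *
h=np.array([.489,-.258,.222])
q=r.ik(h,down(.01)); q2=r.ik(h,down(.01+np.pi)); j=r.current_joints(); print(j,q,q2)
k=0 if q2 is None or abs(q-j).max()<=abs(q2-j).max() else 1
# intermediate: pull back and up first, away from the camera
r.goto([.46,-.2,.34],down(.01+k*np.pi)); r.goto(h,down(.01+k*np.pi)); print(k,r.current_t())
p=eyes.camera_params('wrist'); np.save('w6.npy',p['pose']); im=eyes.snapshot('wrist'); cv2.imwrite('pics/w6.png',im)
L=spotter.trace('next_band','wrist'); print([(d['p'],d['pixels'].sum(),np.argwhere(d['pixels']).mean(0)[::-1]) for d in L])
for d in L[:2]: print(fit([h[0],h[1],.01],.008,[d['pixels']],[(p,1)]))
im=eyes.snapshot('side'); S=eyes.camera_params('side')
for d in spotter.trace('next_band','side')[:2]: print(np.argwhere(d['pixels']).mean(0)[::-1])
E
```

```text
[-0.5505 -0.124   2.1539  1.8299  0.5516 -0.4593] [-0.6974  0.3813  1.4268 -0.      1.3334 -0.7074] [-0.6974  0.3813  1.4268 -0.      1.3334  2.4342]
0 15.7167
[(0.69, np.int64(4722), array([276.316 , 204.2094])), (0.2, np.int64(1329), array([412.7998,  29.9383]))]
(array([ 0.4883, -0.2658,  0.0654]), np.float64(0.953836809070662))
(array([ 0.489, -0.258,  0.01 ]), np.float64(0.0))
[325.4635 338.8443]
```

View pics/w6.png

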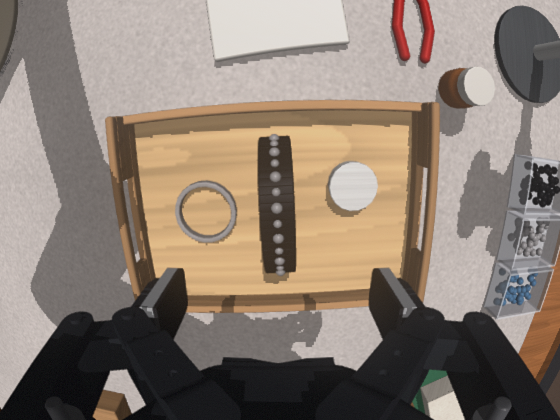

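Wrist view: the tray headband stands between the bangle (206,212) and the tin (353,187), crown line from (275,138) to (281,272). I grasp it at y ≈ -0.263 with yaw 0.06.

```bash
python3 - <<'E'
from lens import *
w=.06; g=np.array([.4885,-.263,.008+.094])
r.move_linear([g[0],g[1],.20],v=.15,rot=down(w)); r.move_linear(g,v=.1); r.grasp(); print('w',r.current_gripper_width(),r.current_finger_force(),r.current_ft_force())
r.move_linear(g+[0,0,.2],v=.2); print('w',r.current_gripper_width(),r.current_t())
v=np.load('lens.npy'); L=frame(v[3],v[4]); mid=v[:3]-.2*L[:,0]
R=np.c_[np.cross(L[:,0],-L[:,2]),L[:,0],-L[:,2]]; tcp=mid+.034*L[:,2]
print(R,tcp,r.ik(tcp,R),r.current_joints())
r.goto(tcp,R); r.sleep(.3); print(r.current_position(),r.current_ee_rot(),r.current_t())
for c in('wrist','side','top'):
    if c=='wrist': np.save('w7.npy',eyes.camera_params(c)['pose'])
    cv2.imwrite(f'pics/{c[0]}7.png',eyes.snapshot(c))
    for i,d in enumerate(spotter.trace('next_band',c)):
        m=d['pixels']; print(c,i,d['p'],m.sum(),np.argwhere(m).mean(0)[::-1]); np.save(f'm7_{c}_{i}.npy',m)
pm=eyes.camera_params
B=np.eye(4); B[:3,:3]=L; B[:3,3]=mid-.06*L[:,2]
for c in('wrist','side','top'): m=render(B,[(pm(c),c=='wrist')])[0]; print(c,m.sum(),np.argwhere(m).mean(0)[::-1])
E
```

```text
w 0.027135481255902507 59.29919376358157 [-0.8964 -0.5687  3.2672]
w 0.027284718851930397 19.0667
[[-0.0149  0.9623  0.2716]
 [ 0.9999  0.0143  0.004 ]
 [ 0.      0.2716 -0.9624]] [ 0.5512 -0.0621  0.2978] [-0.3719  0.189   1.5083  0.1106  1.1907 -0.4147] [-0.7051  0.3429  1.2772  0.      1.5236 -0.7651]
[ 0.5513 -0.0629  0.2977] [[-0.0137  0.9624  0.2712]
 [ 0.9999  0.0132  0.0037]
 [-0.      0.2712 -0.9625]] 20.2167
wrist 0 0.75 14278 [277.865 244.905]
side 0 0.84 801 [332.5431 217.7166]
side 1 0.54 13895 [327.3759 363.6932]
top 0 0.54 2449 [185.4385 222.746 ]
top 1 0.43 575 [208.9843 206.2278]
top 2 0.42 113 [316.1327 178.5133]
wrist 14525 [279.4709 243.3926]
side 934 [332.7923 218.4914]
top 844 [338.8898 181.3341]
```

```bash
python3 - <<'E'
from lens import *
v=np.load('lens.npy'); L=frame(v[3],v[4]); mid=v[:3]-.2*L[:,0]
W['pose']=np.load('w7.npy'); mw,ms=np.load('m7_wrist_0.npy'),np.load('m7_side_0.npy')
def pose(u):
    a=u[2]/10; c,s=np.cos(a),np.sin(a); B=np.eye(4); B[:3,:3]=L@np.array([[1,0,0],[0,c,-s],[0,s,c]])
    B[:3,3]=mid+L@np.array([0 if len(u)<4 else u[3]/100,u[0]/100,u[1]/100])-.06*B[:3,2]; return B
for nm,M,V in(('w',[mw],[(W,1)]),('s',[ms],[(S,0)]),('ws',[mw,ms],[(W,1),(S,0)])):
    def cost(u): return sum(1-(x&y).sum()/(x|y).sum() for x,y in zip(render(pose(u),V),M))/len(M)
    n=4; s0=np.zeros(n); o=minimize(cost,s0,method='Nelder-Mead',options=dict(initial_simplex=np.vstack([s0,np.eye(n)*.5]),xatol=.005,fatol=1e-4))
    print(nm,'dy dz cm, roll rad, dx cm',o.x*[1,1,.1,1],1-o.fun,1-cost(s0))
wi,si=cv2.imread('pics/w7.png'),cv2.imread('pics/s7.png')
for im,m in zip((wi,si),render(pose(np.zeros(4)),[(W,1),(S,0)])):
    cs,_=cv2.findContours(m.astype(np.uint8),cv2.RETR_LIST,cv2.CHAIN_APPROX_NONE); cv2.drawContours(im,cs,-1,(0,255,0),1)
cv2.imwrite('pics/m7.png',np.hstack([cv2.resize(wi[80:400,140:420],(420,480)),cv2.resize(si[160:260,290:370],(380,475),interpolation=2)[:480]if 0 else cv2.resize(si[160:260,290:370],(380,480),interpolation=2)]))
E
```

```text
w dy dz cm, roll rad, dx cm [-0.3517 -0.184   0.0298 -0.0753] 0.9681739730755955 0.9258962547566594
s dy dz cm, roll rad, dx cm [ 0.7131 -0.0694 -0.0233 -0.046 ] 0.8633405639913232 0.8321013727560718
ws dy dz cm, roll rad, dx cm [-0.0389  0.1737 -0.034  -0.0686] 0.9026866970021413 0.8789988137563656
```

View pics/m7.png

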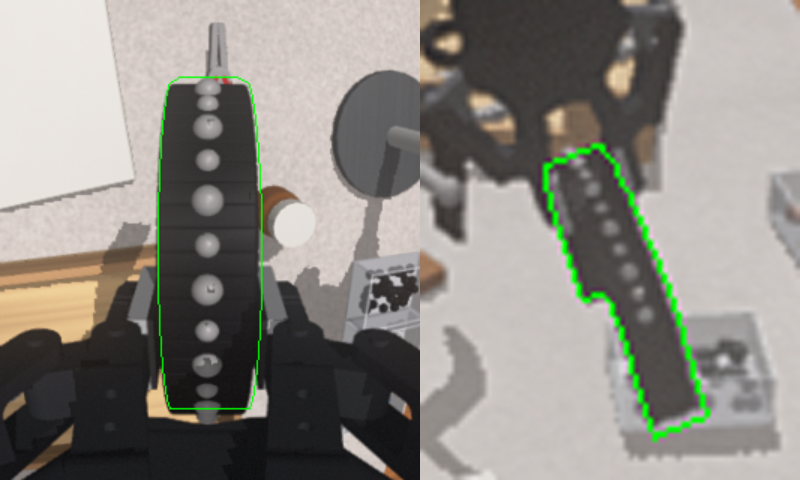

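Overlay: in both views the held headband matches the expected silhouette to 1 or 2 mm. The only visible difference is about 4 wrist pixels at its +y shoulder. I pin down that y offset offline, correct it and finish.

```bash
python3 - <<'E'
from lens import *
g=cv2.cvtColor(ti,cv2.COLOR_BGR2GRAY); m=np.zeros((420,560),bool); m[207:228,374:434]=g[207:228,374:434]<75
m=cv2.morphologyEx(m.astype(np.uint8),cv2.MORPH_CLOSE,np.ones((5,5)))>0
print(m.sum(), fit([.488,-.263,.05],.008,[m],[(T,0)]))
v=np.load('lens.npy'); L=frame(v[3],v[4]); mid=v[:3]-.2*L[:,0]
W['pose']=np.load('w7.npy'); mw,ms=np.load('m7_wrist_0.npy'),np.load('m7_side_0.npy')
for roll in(-.02,0,.02):
  for M,V in((mw,(W,1)),(ms,(S,0))):
    c,s=np.cos(roll),np.sin(roll); Rb=L@np.array([[1,0,0],[0,c,-s],[0,s,c]])
    def cost(u):
        B=np.eye(4); B[:3,:3]=Rb; B[:3,3]=mid+L@np.array([u[1]/100,u[0]/100,0])-.06*Rb[:,2]
        a=render(B,[V])[0]; return 1-(a&M).sum()/(a|M).sum()
    o=minimize(cost,[0,0],method='Nelder-Mead',options=dict(initial_simplex=[[0,0],[.5,0],[0,.5]],xatol=.005,fatol=1e-4)); print(roll,'dy,dx mm',o.x*10,1-o.fun)
E
```

```text
547 (array([ 0.4888, -0.261 ,  0.0844]), np.float64(0.828125))
-0.02 dy,dx mm [-1.7739 -0.6452] 0.9674897119341563
-0.02 dy,dx mm [ 6.4287 -0.7169] 0.8642779587404995
0 dy,dx mm [-2.0057 -0.6446] 0.9669268693508628
0 dy,dx mm [ 4.6127 -0.7367] 0.8539205155746509
0.02 dy,dx mm [-2.1734 -0.6322] 0.9650956284153005
0.02 dy,dx mm [ 5.6085 -0.6091] 0.8531317494600432
```

```bash
python3 - <<'E'
from lens import *
v=np.load('lens.npy'); L=frame(v[3],v[4]); mid=v[:3]-.2*L[:,0]; tcp=mid+.034*L[:,2]
R=np.c_[np.cross(L[:,0],-L[:,2]),L[:,0],-L[:,2]]
r.move_linear(tcp+[.0006,.0015,0],v=.03,rot=R); r.sleep(.5)
print(r.current_position()-tcp,np.abs(r.current_ee_rot()-R).max(),r.current_gripper_width(),r.current_finger_force(),r.current_t())
for n in('side','top'):
    eyes.snapshot(n); print([(np.round(d['at'],3).tolist(),round(d['p'],2)) for d in spotter.spot_in('hung_band',n)])
print(r.job_done())
E
```

```text
[ 0.0006  0.0015 -0.    ] 7.2032094818264e-05 0.027015080879009206 58.994551710784435 21.2667
[([0.41, 0.388, 0.145], 0.89), ([0.81, -0.083, 0.348], 0.74)]
[([0.429, 0.407, 0.161], 0.58)]
the job is handed in; nothing more can be done
None
```

I handed the job in at about 21 s of robot time: the checked headband hangs on the free arm of the display bar, and the next one is held crown up, 20 cm in front of the lens. Its centring across the picture is good to about 2 mm, though the side camera suggested up to 6 mm.

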